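Open the sample chamber's loading flap with its lift lever

ROBOT

A 6-joint arm with a two-finger parallel gripper is mounted at the origin on the work surface. World frame = base frame: x ahead of the robot, y to its left, z up, the work surface at z = 0. Lengths are in m, angles in degrees, forces in N, time in s.
With the tool pointing down it reaches from about 0.4 to 0.825 m from the base axis. Payload 7 kg.
Tool frame: the origin (TCP) lies between the finger pads; the fingertips stand 19 mm ahead of it and the grasp point (between the pads) is the TCP; x points along the fingers, y is the direction in which the jaws open and shut, and the axes are right-handed (so a half turn about x gives the same grasp; the last joint's range is limited). The gripper opens to 88 mm and grips with 3 to 60 N. Pads are 19 mm wide; open, the fingers measure 130 mm over their backs; the gripper's body (78 mm by 193 mm) begins 47 mm behind the grasp point.
Start: joints at [79.761, 20.546, 0.682, 0, -70.136, -16.507], TCP at [0.304, 0.603, 0.246] pointing down, gripper open.
Joint ranges: [-176.03, 176.03], [-82.01, 121.73], [-58.28, 71.71], [-173.87, 95.51], [-174.79, -0.11], [-173.66, 173.66]. Speed limits (degrees/s): [136.94, 136.94, 172.46, 180, 180, 180].

INTERFACE

Orientations are given as [roll, pitch, yaw] about the fixed x, y, z axes, in that order (R = Rz(yaw) Ry(pitch) Rx(roll)).
In Python, from plant import r gives the robot as it stands.
- The arm moves only by the tool send_rows, never from a script. Its argument "plan" is a list of rows, each a list of 2 entries, a list of its own where there are three numbers: the shift along the tool's x, y, z scaled (see below), then the turn, a rotation vector about the tool's x, y, z scaled (see below). A call has exactly 5 rows; each row is the pose to reach, as a shift and turn from the pose measured when the call began, along the tool's axes at that moment; what a row does not reach only later rows make up. The controller multiplies each number of a shift by 0.15 m and each number of a turn by pi/4 rad. A row lasts 1/10 s, in which the tool goes at most 50 mm and 8.59 degrees, less where a joint would pass 70% of its speed; a pose out of reach is approached as far as the arm can. A call with a number of a shift or a turn outside -1 to 1 is refused whole. A call with a gripper value outside its range is refused whole. "jaw" is the opening, from -1 (shut) to 1 (fully open), so that 0 is half open, set as the call begins (left out, the last holds). The fingers move at their own pace and stop on an object; "force" is the grip in N (left out, the last holds). Time passes only in rows, so rows that repeat a pose let the fingers close, or fill a call up. It gives the time, the measured TCP pose, the force and the opening at its end, in the units of the state.
- r.get_state(): the state, without advancing time (a new reading comes with each control period).
- r.capture(name): name is "side" or "top" or "wrist"; returns a dict with "color" (480x640x3 uint8, red, green, blue), "range_z" (480x640 float32, m along the optical axis (not along the pixel's ray), 0 where there is no reading), "mtx" (3x3 intrinsics, pixels), "k1" (the pictures are not rectified: a ray, as slopes to the right and down, at radius r is drawn at 1 + k1 r^2 times it, then the intrinsics apply), "pose" (4x4, takes a point from camera to world coordinates). Camera axes: x right, y down, z forward; pixel columns grow to the right and rows downward; lengths in m; the calibration is good to about 2 mm. A picture is of the moment at which its call begins.
- r.close_job(): hands the job in, once; it reports no verdict.
Trained networks look in a picture, given as the dict that the camera call returned (one of the last four; its "shot" number tells which), for a name from the list of things; names that differ only in an ending like _2 or _b are one class to them, and where a whole thing is asked for, a point or a joint stands for the part that bears it (a point fixed in the world has none). Each returns a list of dicts, best first, with "score" (0 to 1); they miss things now and then, are a little off and sometimes report something else, mostly with a low value. They report only what shows in the picture. A call takes as long as a camera call.
- r.find_in(picture, target): "uv" ([column, row] in pixels, amid what is visible of it).
- r.trace(picture, target): "mask" (480x640 bool, what is visible of it) and "uv" ([column, row] in pixels, amid what is visible of it).
The state is a dict: "time_s": time; "joints": joint angles; "qd": joint speeds; "joint_torque": joint torques, N m; "tcp_pos": TCP position; "eef_rot": TCP orientation; "contact_force": force on the tool from outside, world axes, zero at the start; "moment": the same for the moment, N m; "gripper_width": finger opening in m.
Only numpy, scipy, OpenCV 4.12 (cv2) and the standard library are available. Lean on these libraries where they do the work, as an engineer would, in place of code of your own. Each camera call takes 0.05 s, during which the arm holds its last target. There are 200 camera calls.

TASK

The heavy steel loading flap of the sample chamber is bolted shut. With a fingertip push the yellow thumb piece of the slide bolt all the way back, away from the flap, then press the red palm pad of the lift lever right down to its stop so that the lever raises the flap, and finish while still holding the pad down with the flap fully raised. Only push and press: do not lift the flap by hand, and leave everything else where it stands.

Things in the scene. Friction and masses are not known exactly. Their poses are not given: they have to be found in the camera images.
- station: Loading station: white-topped base plate 280 (x) x 500 (y) x 30 mm on the table, carrying a sample chamber, lever and bolt. Origin: centre of its underside, z up. Fixed in a run; place and yaw vary. In its axes (mm): chamber x -80..80, y -245..-45, top z 105, closed by the flap (y -163..-12) and, behind, a dark deck with a fibre port up to z 180; bolt on the chamber's -x side at y -85
- bolt (a joint): Slide bolt in m: 0 = locked, its tongue reaching 21 mm over the flap's top; 0.030 = fully drawn, at its stop. It slides along the station's -x (outwards, away from the flap) with about 1.5 N of friction and stays where it is left; starts at 0 to 0.006. Until the tongue is off the flap (above about 0.022) flap and lever have only a little play
- thumb_face (a point): Centre of the upright push face of the bolt's yellow thumb wedge; moves with the bolt, axes as the station's. The face looks to the station's +x, 26 mm wide at its foot, 12 at its top, 22 high: from the bolt bar's top (11 mm below this point, 128.5 above the table) to 11 mm above it. Guide rails beside the bolt rise 1.5 mm above the bar. On the +x side lies only the flap, flat, 9.5 mm lower
- lever (a joint): Lift lever's angle in rad: 0 = at rest, long arm 0.30 rad above level, toe under the flap's edge; grows as the pad is pressed; 0.64 = at its stop, arm 0.34 rad below level. The pad needs about 4 to 8 N to raise the flap and comes back up when let go
- pad_top (a point): Centre of the top of the red palm pad, a slightly domed disc 92 mm across and 12 thick at the end of the lever's long arm. It turns with the lever; its axes are the station's when the joint is 0. About 195 mm above the table at rest, 81 at the stop. It comes down nearly straight: the station's y of this point is 216 mm at rest, up to 231 midway, 228 at the stop; x stays 0
- lever_pivot (a point): Pivot of the lift lever, fixed on the station (at its x 0, y 51, z 120 mm), axes parallel to the station's; the lever turns about the x axis. It sits between two steel cheeks, 46 mm apart outside, whose tops are 138 mm above the table. The lever's long arm runs from here towards the station's +y to the red pad, its short arm 80 mm towards -y to the roller under the flap's edge
- flap (a joint): The steel flap's opening angle in rad: 0 = shut, flat; about 0.35 with the lever at its stop. It falls shut by its own weight (about 2 to 3 kg) when the lever is let go
- flap_lip (a point): Middle of the flap's top front edge, the edge towards the lever, axes parallel to the station's when shut. The flap is a steel plate 152 (station x) x 150 (y) x 14 mm with a dark round window, its top 119 mm above the table when shut, hinged on its edge at the station's y = -163; this edge rises by about 50 mm
- wafer_box: Bystander: round grey plastic wafer box with pale lid, 86 across, 22 high, standing on the base plate; origin under its centre
- chip_box: Bystander: small round plastic box, 58 across, 20 high, on the base plate; origin under its centre
- sample_case: Bystander: black square case 55 x 50 x 18 on the base plate; origin under its centre
- beaker: Bystander: glass beaker 70 across, 85 high, on the table; origin under its centre
- tweezers: Bystander: steel tweezers 125 long, 10 wide, 6 thick, lying on the table; origin under the middle
- mouse: Bystander: pale computer mouse 105 x 60 x 32 on the table; origin under its centre
- screwdriver: Bystander: screwdriver lying on the table; origin under its middle

How it is judged:
By the outcome, as a careful person would: the job done as asked, in the order asked, and still so for the second after the job is handed in, while the arm keeps its last pose, push and grip.
It also fails if it takes over 35 s, if anything falls off the work surface, if the arm or the gripper's body presses on something with over 40 N, if the wrist force passes 120 N, or if a joint passes its speed limit or range.

## Working session

There is one attempt and no reset: what is moved stays moved. The work goes in short steps, Python scripts to look and compute and a tool call to move; the robot and the scene stay as the last step left them, time stands still between calls to the robot, and variables do not carry over. Pictures are saved under pics/ and viewed, about 8 in all and at most 12, crops included, and the job is handed in when it is done.

Besides the shell and the picture viewer there is one more tool, called after "Call:" as a command line: name --argument value ..., lists and objects as JSON in quotes. send_rows: Moves the arm, as the interface text tells. Its arguments: {"type":"object","properties":{"plan":{"type":"array"},"jaw":{"type":"number"},"force":{"type":"number"}},"required":["plan"]}

```bash
mkdir -p pics; ls; cat > h.py <<'E'
import numpy as np, cv2
from scipy.spatial.transform import Rotation as R
from plant import r
def w(p,uv,z=None):
    """pixel -> world using depth (median 5x5)"""
    K=p["mtx"];d=p["range_z"];u,v=uv
    x=(u-K[0][2])/K[0][0];y=(v-K[1][2])/K[1][1];rd=np.hypot(x,y);s=rd
    for _ in range(20): s=rd/(1+p["k1"]*s*s)
    f=s/rd if rd>0 else 1
    ray=np.array([x*f,y*f,1]);T=np.array(p["pose"])
    if z is not None:
        D=T[:3,:3]@ray; return T[:3,3]+D*(z-T[2,3])/D[2]
    a=d[int(v)-2:int(v)+3,int(u)-2:int(u)+3];a=a[a>0]
    if len(a)==0: return None
    return (T@np.append(ray*np.median(a),1))[:3]
def cloud(p,mask):
    K=np.array(p["mtx"]);vs,us=np.nonzero(mask&(p["range_z"]>0))
    x=(us-K[0,2])/K[0,0];y=(vs-K[1,2])/K[1,1];rd=np.hypot(x,y);s=rd.copy()
    for _ in range(20): s=rd/(1+p["k1"]*s*s)
    f=s/np.maximum(rd,1e-9);z=p["range_z"][vs,us]
    P=np.stack([x*f*z,y*f*z,z,np.ones_like(z)]);return (np.array(p["pose"])@P)[:3].T
def save(p,n): cv2.imwrite(f"pics/{n}.png",p["color"][:,:,::-1])
E
python3 - <<'E'
from h import *
np.set_printoptions(precision=4,suppress=True)
print(r.get_state())
ims=[]
for c in ["top","side","wrist"]:
    p=r.capture(c); ims.append(p["color"].copy()); print(c,p["pose"][:3,3] if hasattr(p["pose"],"shape") else p["pose"], p["k1"])
    for t in ["thumb_face","pad_top","flap_lip","station","bolt","lever"]:
        f=r.find_in(p,t)[:2]
        for q in f: print(t,np.round(q["uv"]),round(q["score"],2),w(p,q["uv"]))
    if c!="wrist":
      for t in ["pad_top","bolt","flap"]:
        f=r.trace(p,t)[:1]
        for q in f:
            C=cloud(p,q["mask"]); print("mask",t,round(q["score"],2),len(C),np.median(C,0),C.min(0),C.max(0))
im=np.zeros((600,800,3),np.uint8)
for i,m in enumerate(ims[:2]): cv2.imwrite(f"pics/a{i}.png",m[:,:,::-1])
E
```

```text
pics
{'time_s': 0.0, 'joints': array([ 79.7628,  20.5908,   0.634 ,  -0.0187, -70.1358, -16.5059]), 'qd': array([ 0.0232,  0.0168,  0.042 ,  0.0866, -0.0475,  0.0838]), 'joint_torque': array([ -0.0019, -58.2717,  29.3065,   6.9975,   0.0069,  -0.0002]), 'tcp_pos': array([0.3036, 0.6024, 0.2446]), 'eef_rot': array([  95.7694,   89.9058, -110.9801]), 'contact_force': array([1.0456, 0.9923, 0.3449]), 'moment': array([-0.0065,  0.0081,  0.0131]), 'gripper_width': 0.08755767288538716}
top [0.4868 0.03   1.237 ] -0.033511763379048216
thumb_face [385. 262.] 0.57 [ 0.461  -0.1165  0.1431]
pad_top [266. 209.] 0.56 [0.5873 0.1744 0.1933]
pad_top [383. 263.] 0.25 [ 0.4587 -0.1114  0.1404]
flap_lip [381. 260.] 0.61 [ 0.4646 -0.1071  0.1391]
flap_lip [390. 222.] 0.58 [ 0.5607 -0.1329  0.1216]
station [363. 219.] 0.89 [ 0.5679 -0.0638  0.1198]
bolt [382. 261.] 0.8 [ 0.4635 -0.1103  0.1433]
lever [272. 204.] 0.8 [0.5984 0.1593 0.1887]
lever [324. 186.] 0.29 [0.6642 0.0363 0.0531]
mask pad_top 0.8 1663 [0.5921 0.1625 0.1875] [ 0.5556 -0.0524 -0.0036] [0.6758 0.2554 0.2053]
mask bolt 0.98 369 [ 0.467
[... 257 characters left out ...]
.1057  0.1383]
pad_top [344. 219.] 0.72 [ 0.477  -0.105   0.1345]
pad_top [303. 270.] 0.6 [0.5847 0.1677 0.1902]
flap_lip [312. 219.] 0.97 [ 0.5829 -0.1129  0.1189]
flap_lip [292. 190.] 0.46 [ 0.6776 -0.3887  0.0005]
station [309. 254.] 0.72 [ 0.5858 -0.0406  0.0342]
bolt [347. 220.] 0.46 [ 0.4689 -0.1025  0.1331]
lever [303. 270.] 0.84 [0.5841 0.1622 0.1848]
mask pad_top 0.73 658 [0.5949 0.171  0.1897] [ 0.5587 -0.0546  0.023 ] [0.6578 0.2212 0.2064]
mask bolt 0.63 145 [ 0.472  -0.1113  0.1309] [ 0.4266 -0.1304  0.1211] [ 0.5139 -0.0978  0.1536]
mask flap 0.84 1638 [ 0.5749 -0.1184  0.1186] [ 0.4929 -0.2169  0.0209] [ 0.6691 -0.041   0.1323]
wrist [0.3776 0.5644 0.383 ] -0.05348207326031389
```

```bash
python3 - <<'E'
from h import *
np.set_printoptions(precision=4,suppress=True)
p=r.capture("top"); c=p["color"]
cv2.imwrite("pics/b.png",cv2.resize(c[130:350,200:480],(800,628))[:600,:,::-1])
# flap top plane points: rect fit
C=cloud(p,np.ones((480,640),bool))
def rect(zlo,zhi,name,box=None):
    m=(C[:,2]>zlo)&(C[:,2]<zhi)&(C[:,0]>.35)&(C[:,0]<.8)&(abs(C[:,1])<.45)
    g=C[m][:,:2]; 
    if len(g)>10: print(name,len(g),cv2.minAreaRect(g.astype(np.float32)))
f=r.trace(p,"flap")[0]["mask"]; D=cloud(p,f); D=D[abs(D[:,2]-.119)<.006]; print("flap",len(D),D.mean(0),cv2.minAreaRect(D[:,:2].astype(np.float32)))
st=r.trace(p,"station")[0]["mask"]; D=cloud(p,st); D=D[D[:,2]>.015]; print("station",cv2.minAreaRect(D[:,:2].astype(np.float32)))
hsv=cv2.cvtColor(c,cv2.COLOR_RGB2HSV)
red=((hsv[:,:,0]<8)|(hsv[:,:,0]>172))&(hsv[:,:,1]>130)&(hsv[:,:,2]>60); yel=(abs(hsv[:,:,0].astype(int)-26)<7)&(hsv[:,:,1]>130)&(hsv[:,:,2]>90)
for n,m in (("red",red),("yel",yel)):
    k,l,s,ce=cv2.connectedComponentsWithStats(m.astype(np.uint8))
    for i in range(1,k):
        if s[i,4]>15:
            D=cloud(p,l==i); print(n,s[i],ce[i],np.median(D,0),D.min(0),D.max(0), cv2.minAreaRect(D[:,:2].astype(np.float32)))
E
```

```text
flap 3393 [ 0.5711 -0.1276  0.1197] ((0.5693435668945312, -0.13076293468475342), (0.15757262706756592, 0.15240299701690674), 84.10089874267578)
station ((0.5737636089324951, -0.03416794538497925), (0.5136593580245972, 0.29265350103378296), 84.09935760498047)
red [ 246  185   38   37 1091] [264.6159 203.1723] [0.6002 0.1765 0.1926] [0.5576 0.1343 0.1708] [0.6448 0.2202 0.2079] ((0.6011937856674194, 0.17725999653339386), (0.08679123222827911, 0.08587301522493362), 1.7432341575622559)
red [183 196  14  35 294] [189.4286 213.3333] [0.5886 0.4107 0.0234] [ 0.543   0.3921 -0.0011] [0.6382 0.4309 0.0316] ((0.5901031494140625, 0.41272878646850586), (0.09853483736515045, 0.022719891741871834), 14.860015869140625)
red [325 244   8  12  87] [328.1379 249.3793] [0.4924 0.024  0.0481] [0.4762 0.0133 0.0415] [0.506  0.0322 0.0537] ((0.4911327362060547, 0.022705532610416412), (0.02979659102857113, 0.018928490579128265), 0.2979371249675751)
yel [ 68 164  15  19 192] [ 74.9688 172.7917] [0.7047 0.7475 0.0131] [0.6786 0.7268 0.0076] [0.7311 0.7669 0.0193] ((0.7058122754096985, 0.7463788390159607), (0.04855462908744812, 0.03549100458621979), 15.210923194885254)
yel [ 88 221  17  18 170] [ 96.1471 229.5471] [0.5423 0.6801 0.0128] [0.5195 0.6583 0.0071] [0.5679 0.7033 0.0185] ((0.5434882044792175, 0.6797391176223755), (0.03325566649436951, 0.045088816434144974), 61.256229400634766)
yel [378 254  11  13 125] [383.024 260.088] [ 0.4655 -0.112   0.1396] [ 0.4501 -0.1257  0.128 ] [ 0.4804 -0.1011  0.1561] ((0.4648577868938446, -0.11355265974998474), (0.023471688851714134, 0.03143591061234474), 83.63141632080078)
```

View pics/b.png

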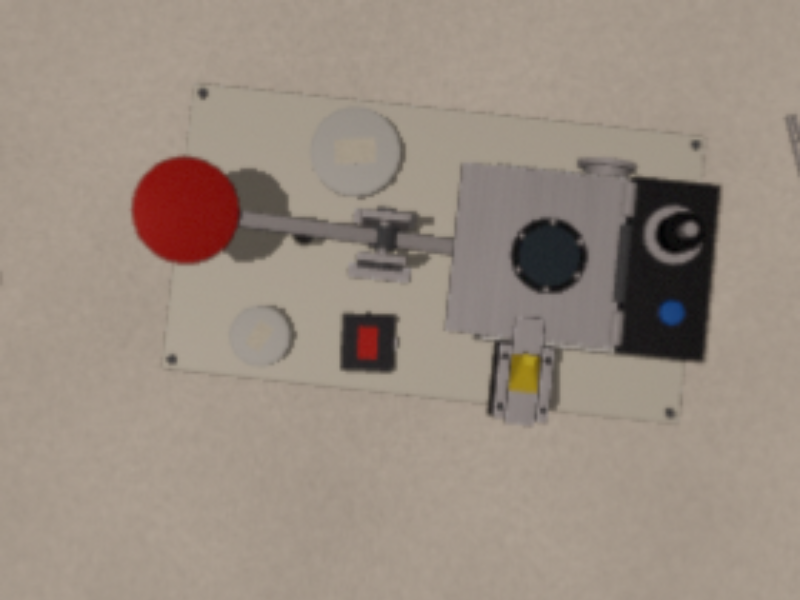

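View pics/a1.png

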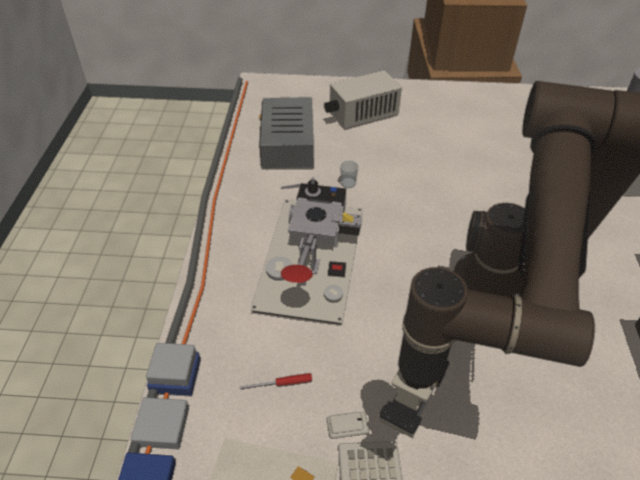

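Top view: the station's +y runs left (world +y), with yaw about −6°. The red pad is at about (185,210) in the crop, the yellow thumb at (523,372) on the −x side, and the bystanders are clear of the path. The side view agrees. The flap, pad and thumb positions match the given layout.

```bash
cat >> h.py <<'E'
YAW=np.radians(-5.9); O=np.array([.5783,-.0405,0]); RS=R.from_euler("z",YAW).as_matrix()
def S(p): return RS.T@(np.asarray(p)-O)
def W(p): return RS@np.asarray(p)+O
def pose():
    s=r.get_state(); return s,np.array(s["tcp_pos"]),R.from_euler("xyz",s["eef_rot"],degrees=True)
def go(target,Rt=None):
    s,p,q=pose(); d=q.inv().apply(np.array(target)-p)/.15
    t=(q.inv()*Rt).as_rotvec()/(np.pi/4) if Rt is not None else np.zeros(3)
    print("shift",np.round(d,3),"turn",np.round(t,3)); return d,t
def down(yx,sgn=1):
    """tool x down, tool y along +-station direction vector"""
    y=RS@np.array(yx,float)*sgn; x=np.array([0,0,-1.]); return R.from_matrix(np.stack([x,y,np.cross(x,y)],1))
E
python3 - <<'E'
from h import *
np.set_printoptions(precision=4,suppress=True)
s,p,q=pose(); print(s["time_s"]);print(q.as_matrix())
print("thumb S",S([.4649,-.1135,.1396]),"pad S",S([.601,.177,.193]))
for sg in (1,-1):
    go(W([-.06,-.085,.22]),down([0,1,0],sg))
    go(W([-.06,-.085,.22]),down([1,0,0],sg))
c=r.capture("wrist");print(q.inv().apply(c["pose"][:3,3]-p), q.inv().apply(c["pose"][:3,2]))
E
```

```text
1.5
[[ 0.    -0.45  -0.893]
 [ 0.    -0.893  0.45 ]
 [-1.    -0.    -0.   ]]
thumb S [-0.1053 -0.0843  0.1396] pad S [0.0002 0.2187 0.193 ]
shift [ 0.171  3.678 -3.392] turn [3.537 0.    0.   ]
shift [ 0.171  3.678 -3.392] turn [-2.463 -0.    -0.   ]
shift [ 0.171  3.678 -3.392] turn [-0.463 -0.     0.   ]
shift [ 0.171  3.678 -3.392] turn [ 1.537 -0.     0.   ]
[-0.1374  0.001  -0.0832] [0.952  0.0001 0.306 ]
```

Call:
send_rows --plan '[[[0,0.18,-0.17],[-0.09,0,0]],[[0,0.36,-0.34],[-0.18,0,0]],[[0,0.55,-0.51],[-0.28,0,0]],[[0,0.74,-0.68],[-0.37,0,0]],[[0,0.92,-0.85],[-0.463,0,0]]]' --jaw -1 --force 20

```text
time_s: 2.05
tcp_pos: [0.3557, 0.4206, 0.2457]
eef_rot: [-109.9, 90.0, 64.3]
contact_force: [-0.1, -0.6, 0.3]
gripper_width: 0.0531
```

```bash
python3 - <<'E'
from h import *
print(pose()[0]["time_s"],S(pose()[1]));go(W([-.05,-.085,.22]),down([0,1,0],-1))
E
```

```text
2.05 [-0.26883069  0.43576553  0.24570994]
shift [ 0.171  3.476 -1.449] turn [ 0.004 -0.     0.   ]
```

Call:
send_rows --plan '[[[0,0.2,-0.08],[0,0,0]],[[0,0.4,-0.16],[0,0,0]],[[0,0.6,-0.25],[0,0,0]],[[0,0.8,-0.33],[0,0,0]],[[0,1.0,-0.41],[0,0,0]]]'

```text
time_s: 2.55
tcp_pos: [0.4021, 0.2639, 0.246]
eef_rot: [-117.1, 89.9, 57.2]
contact_force: [0.1, -0.9, 0.0]
gripper_width: 0.0133
```

Call:
send_rows --plan '[[[0,0.2,-0.08],[0,0,0]],[[0,0.4,-0.16],[0,0,0]],[[0,0.6,-0.25],[0,0,0]],[[0,0.8,-0.33],[0,0,0]],[[0,1.0,-0.41],[0,0,0]]]'

```text
time_s: 3.05
tcp_pos: [0.4486, 0.1073, 0.2462]
eef_rot: [-128.0, 89.9, 46.3]
contact_force: [0.0, 0.3, 0.2]
gripper_width: 0.0007
```

Call:
send_rows --plan '[[[0,0.2,-0.08],[0,0,0]],[[0,0.4,-0.16],[0,0,0]],[[0,0.6,-0.25],[0,0,0]],[[0,0.8,-0.33],[0,0,0]],[[0,1.0,-0.41],[0,0,0]]]'

```text
time_s: 3.55
tcp_pos: [0.4951, -0.0495, 0.2464]
eef_rot: [-137.1, 89.9, 37.2]
contact_force: [1.2, 0.7, 0.2]
gripper_width: 0.0007
```

```bash
python3 - <<'E'
from h import *
np.set_printoptions(precision=4,suppress=True)
print(pose()[0]["time_s"],S(pose()[1]));go(W([-.05,-.085,.22]),down([0,1,0],-1))
p=r.capture("wrist");save(p,"w1");c=p["color"]
for t in ["thumb_face","bolt"]:
    for q in r.find_in(p,t)[:2]: print(t,np.round(q["uv"]),round(q["score"],2),S(w(p,q["uv"])))
hsv=cv2.cvtColor(c,cv2.COLOR_RGB2HSV)
m=(abs(hsv[:,:,0].astype(int)-26)<7)&(hsv[:,:,1]>130)&(hsv[:,:,2]>60)
k,l,s,ce=cv2.connectedComponentsWithStats(m.astype(np.uint8))
for i in range(1,k):
    if s[i,4]>60:
        D=np.array([S(x) for x in cloud(p,l==i)]); print(s[i],ce[i],len(D),np.percentile(D,[2,50,98],axis=0) if len(D) else 0)
E
```

```text
3.55 [-0.0818 -0.0175  0.2464]
shift [ 0.175  0.451 -0.21 ] turn [ 0.004 -0.002  0.002]
thumb_face [389. 243.] 0.89 [-0.0889 -0.0807  0.127 ]
bolt [347. 127.] 0.45 [ 0.002  -0.0441  0.1177]
[382 243  31  35 957] [397.511  260.1034] 954 [[-0.118  -0.1001  0.1251]
 [-0.097  -0.0851  0.14  ]
 [-0.0888 -0.0758  0.1496]]
```

View pics/w1.png

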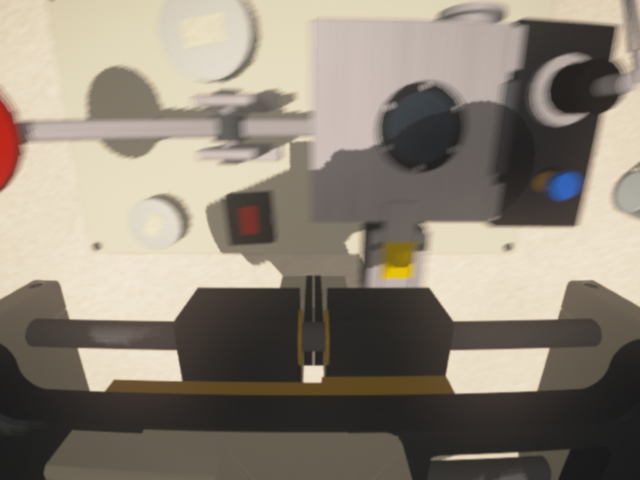

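The yellow thumb is at about (398,260), beside the chamber's near edge. Its upright face is at station x ≈ −0.089, y ≈ −0.086, and its heights (129–150 mm) match the text. Moving in above the flap side of the face now.

Call:
send_rows --plan '[[[0.02,0.12,-0.04],[0,0,0]],[[0.05,0.24,-0.08],[0,0,0]],[[0.1,0.36,-0.12],[0,0,0]],[[0.2,0.457,-0.145],[0,0,0]],[[0.3,0.457,-0.145],[0.004,0,0]]]'

```text
time_s: 4.2
tcp_pos: [0.5099, -0.1204, 0.2006]
eef_rot: [-140.4, 89.9, 33.5]
contact_force: [-0.5, 0.3, -0.2]
gripper_width: 0.0007
```

```bash
python3 - <<'E'
from h import *
np.set_printoptions(precision=4,suppress=True)
s=pose()[0];print(s["time_s"],S(pose()[1]),s["contact_force"]);go(W([-.06,-.086,.156]),down([0,1,0],-1))
p=r.capture("wrist");cv2.imwrite("pics/w2.png",p["color"][100:400,160:560,::-1])
E
```

```text
4.2 [-0.0598 -0.0865  0.2006] [-0.4509  0.2665 -0.2039]
shift [ 0.297 -0.003  0.002] turn [-0.004 -0.002  0.002]
```

View pics/w2.png

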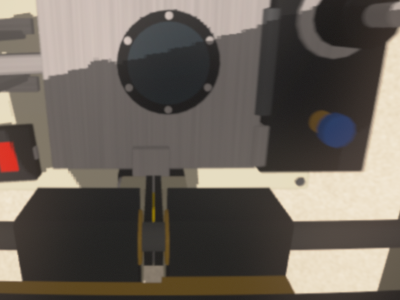

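The fingers sit over the bolt axis (crop column ~152), with yellow visible between and behind them. Descending.

Call:
send_rows --plan '[[[0.08,0,0],[0,0,0]],[[0.16,0,0],[0,0,0]],[[0.23,0,0],[0,0,0]],[[0.295,0,0],[0,0,0]],[[0.295,0,0],[0,0,0]]]'

```text
time_s: 4.75
tcp_pos: [0.5075, -0.1194, 0.1523]
eef_rot: [-14.7, 89.7, 159.2]
contact_force: [-0.2, -0.2, -0.9]
gripper_width: 0.0002
```

Call:
send_rows --plan '[[[0,0,0.04],[0,0,0]],[[0,0,0.08],[0,0,0]],[[0,0,0.12],[0,0,0]],[[0,0,0.16],[0,0,0]],[[0,0,0.2],[0,0,0]]]'

```text
time_s: 5.25
tcp_pos: [0.4775, -0.1162, 0.1529]
eef_rot: [-23.3, 89.8, 150.6]
contact_force: [2.6, -0.5, -0.8]
gripper_width: 0.0008
```

Call:
send_rows --plan '[[[0,0,0.02],[0,0,0]],[[0,0,0.04],[0,0,0]],[[0,0,0.06],[0,0,0]],[[0,0,0.08],[0,0,0]],[[0,0,0.1],[0,0,0]]]'

```text
time_s: 5.75
tcp_pos: [0.464, -0.1146, 0.1535]
eef_rot: [-91.0, 89.9, 82.9]
contact_force: [11.4, -5.6, -8.5]
gripper_width: 0.0004
```

```bash
python3 - <<'E'
from h import *
np.set_printoptions(precision=4,suppress=True)
s=pose()[0];print(s["time_s"],S(pose()[1]),RS.T@s["contact_force"])
E
```

```text
5.75 [-0.106  -0.0854  0.1535] [11.9305 -4.3836 -8.5222]
```

```bash
python3 - <<'E'
from h import *
np.set_printoptions(precision=4,suppress=True)
s=pose()[0];print(s["time_s"],S(pose()[1]),RS.T@s["contact_force"],s["moment"])
p=r.capture("wrist");q=r.capture("top")
a=p["color"][150:390,210:450]; b=q["color"][225:285,350:410]
cv2.imwrite("pics/w3.png",np.hstack([cv2.resize(a,(400,400)),cv2.resize(b,(400,400))])[:,:,::-1])
hs=cv2.cvtColor(q["color"],cv2.COLOR_RGB2HSV);f=r.trace(q,"bolt")
for x in f[:2]:
    D=np.array([S(y) for y in cloud(q,x["mask"])]);print(x["score"],len(D),np.percentile(D,[2,50,98],axis=0))
E
```

```text
5.75 [-0.106  -0.0854  0.1535] [11.9305 -4.3836 -8.5222] [-2.0968 -4.4709  0.0661]
0.38 826 [[-0.2499  0.5194  0.0083]
 [-0.1998  0.5507  0.0299]
 [-0.1508  0.5862  0.0365]]
```

View pics/w3.png

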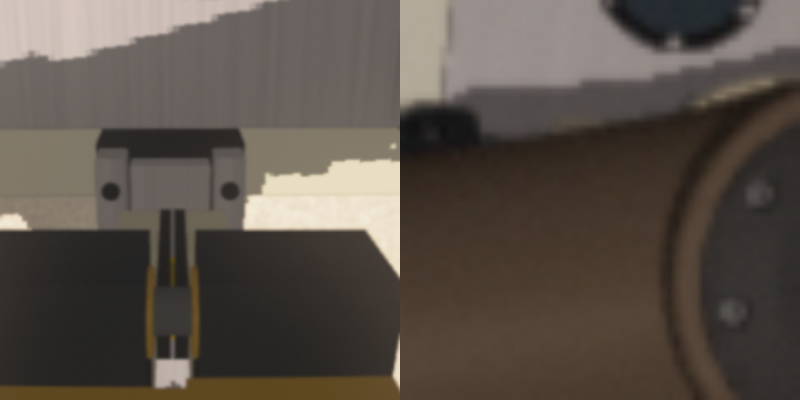

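The tongue's front end (left panel, ~(172,160)) is now outboard of the flap edge (row ~128). I'll push a little further to confirm the stop.

Call:
send_rows --plan '[[[0,0,0.01],[0,0,0]],[[0,0,0.02],[0,0,0]],[[0,0,0.03],[0,0,0]],[[0,0,0.03],[0,0,0]],[[0,0,0.03],[0,0,0]]]'

```text
time_s: 6.4
tcp_pos: [0.4639, -0.1142, 0.1541]
eef_rot: [-166.8, 89.5, 7.2]
contact_force: [15.9, -6.7, -12.4]
gripper_width: 0.0004
```

```bash
python3 - <<'E'
from h import *
np.set_printoptions(precision=4,suppress=True)
s=pose()[0];print(s["time_s"],S(pose()[1]),RS.T@s["contact_force"],s["moment"])
p=r.capture("wrist")
for v in range(226,262,3): print(v,S(w(p,(313,v))))
E
```

```text
6.4 [-0.1062 -0.085   0.1541] [ 16.5446  -5.0131 -12.3921] [-2.5427 -5.945   0.0497]
226 [-0.0748 -0.0859  0.1172]
229 [-0.0794 -0.0859  0.1075]
232 [-0.0793 -0.0859  0.1138]
235 [-0.0802 -0.0859  0.1166]
238 [-0.0818 -0.0859  0.1172]
241 [-0.0835 -0.0859  0.1173]
244 [-0.0849 -0.0859  0.1183]
247 [-0.0844 -0.0859  0.1248]
250 [-0.0854 -0.0859  0.1267]
253 [-0.087  -0.0859  0.1269]
256 [-0.0887 -0.0859  0.1269]
259 [-0.0905 -0.0859  0.1269]
```

The bolt is fully drawn: the tongue end is at station x −0.085, which matches a 0.030 draw, and there was no further motion at 16 N. Backing off, lifting, and going to the pad.

Call:
send_rows --plan '[[[0,0,-0.04],[0,0,0]],[[0,0,-0.09],[0,0,0]],[[-0.15,0,-0.11],[0,0,0]],[[-0.45,0,-0.11],[0,0,0]],[[-0.7,0,-0.11],[0,0,0]]]'

```text
time_s: 6.95
tcp_pos: [0.479, -0.1162, 0.2605]
eef_rot: [-167.8, 89.7, 6.2]
contact_force: [0.7, 0.4, -0.1]
gripper_width: 0.0006
```

Call:
send_rows --plan '[[[0,-0.2,-0.1],[0,0,0]],[[0,-0.4,-0.2],[0,0,0]],[[0,-0.6,-0.3],[0,0,0]],[[0,-0.8,-0.4],[0,0,0]],[[0,-1.0,-0.5],[0,0,0]]]'

```text
time_s: 7.45
tcp_pos: [0.5695, 0.0262, 0.2609]
eef_rot: [-168.5, 89.7, 5.4]
contact_force: [-0.5, -0.2, -0.2]
gripper_width: 0.0003
```

```bash
python3 - <<'E'
from h import *
np.set_printoptions(precision=4,suppress=True)
s=pose()[0];print(s["time_s"],S(pose()[1]),RS.T@s["contact_force"]);go(W([0,.222,.235]),down([0,1,0],-1))
E
```

```text
7.45 [-0.0156  0.0655  0.2609] [-0.504  -0.2767 -0.2105]
shift [ 0.174 -1.044 -0.1  ] turn [-0.003 -0.006  0.001]
```

Call:
send_rows --plan '[[[0,-0.25,-0.03],[0,0,0]],[[0,-0.5,-0.06],[0,0,0]],[[0,-0.75,-0.1],[0,0,0]],[[0.04,-1.0,-0.1],[0,0,0]],[[0.1,-1.0,-0.1],[0,0,0]]]'

```text
time_s: 7.95
tcp_pos: [0.6007, 0.1776, 0.2451]
eef_rot: [-168.7, 89.8, 5.4]
contact_force: [-1.0, -0.7, -0.3]
gripper_width: 0.0004
```

```bash
python3 - <<'E'
from h import *
np.set_printoptions(precision=4,suppress=True)
s=pose()[0];print(s["time_s"],S(pose()[1]),RS.T@s["contact_force"]);go(W([0,.222,.235]),down([0,1,0],-1))
for n in ("top","side","wrist"):
    p=r.capture(n)
    if n=="side": save(p,"s2")
    for x in r.trace(p,"bolt")[:1]:
        D=np.array([S(y) for y in cloud(p,x["mask"])]);print(n,"bolt",x["score"],len(D),np.percentile(D,[2,50,98],axis=0))
    hsv=cv2.cvtColor(p["color"],cv2.COLOR_RGB2HSV)
    m=((hsv[:,:,0]<8)|(hsv[:,:,0]>172))&(hsv[:,:,1]>130)&(hsv[:,:,2]>40)
    k,l,st,ce=cv2.connectedComponentsWithStats(m.astype(np.uint8))
    for i in range(1,k):
        if st[i,4]>150:
            D=np.array([S(x) for x in cloud(p,l==i)]); print("red",st[i],np.percentile(D,[2,50,98],axis=0))
    if n=="wrist": cv2.imwrite("pics/w4.png",p["color"][:,:,::-1])
E
```

```text
7.95 [-0.0001  0.2193  0.2451] [-0.947  -0.8062 -0.3395]
shift [ 0.068 -0.018 -0.001] turn [ 0.001 -0.005  0.001]
top bolt 0.91 401 [[-0.1775 -0.0979  0.1232]
 [-0.1319 -0.0843  0.1297]
 [-0.0869 -0.0724  0.1513]]
red [281 268  30  14 219] [[-0.0363  0.1984  0.1826]
 [-0.0057  0.2383  0.1971]
 [ 0.038   0.2602  0.2052]]
red [276 374  35  11 255] [[-0.077   0.4375  0.0123]
 [-0.0353  0.4573  0.0223]
 [ 0.008   0.4757  0.0295]]
red [  235   192   135   128 10118] [[-0.0144  0.1802  0.1768]
 [ 0.0146  0.2198  0.1914]
 [ 0.0426  0.2575  0.2002]]
red [  86  194   54   79 1628] [[-0.0766  0.4294  0.013 ]
 [-0.0309  0.4486  0.0219]
 [ 0.0111  0.4685  0.025 ]]
red [444 278  19  26 429] [[-0.1093  0.0442  0.0448]
 [-0.0934  0.0542  0.0463]
 [-0.0786  0.0639  0.0476]]
```

View pics/w4.png

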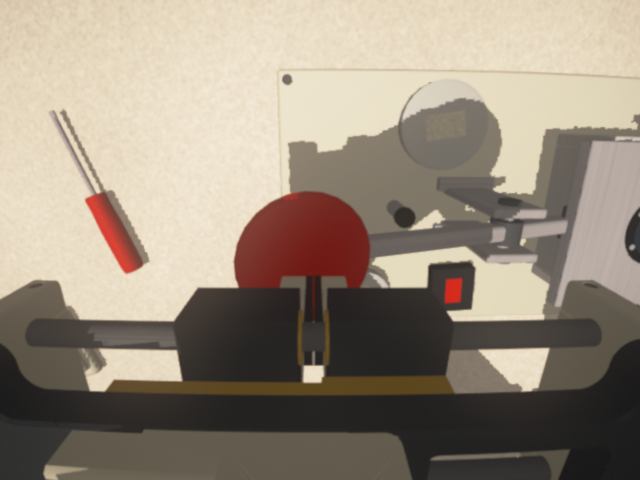

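The fingers are over the pad (pad at ~(305,250) in the picture), and the bolt still reads drawn. Pressing down.

Call:
send_rows --plan '[[[0.1,-0.01,0],[0,0,0]],[[0.18,-0.02,0],[0,0,0]],[[0.24,-0.02,0],[0,0,0]],[[0.31,-0.02,0],[0,0,0]],[[0.38,-0.03,0],[0,0,0]]]'

```text
time_s: 8.75
tcp_pos: [0.6023, 0.1782, 0.1905]
eef_rot: [-157.0, 89.5, 16.9]
contact_force: [0.2, 3.1, 5.2]
gripper_width: 0.0008
```

Call:
send_rows --plan '[[[0.06,0,0],[0,0,0]],[[0.12,-0.01,0],[0,0,0]],[[0.18,-0.01,0],[0,0,0]],[[0.24,-0.02,0],[0,0,0]],[[0.3,-0.02,0],[0,0,0]]]'

```text
time_s: 9.25
tcp_pos: [0.6037, 0.1819, 0.1459]
eef_rot: [-154.0, 89.4, 20.0]
contact_force: [-0.9, 5.3, 5.5]
gripper_width: 0.0007
```

```bash
python3 - <<'E'
from h import *
np.set_printoptions(precision=4,suppress=True)
s=pose()[0];print(s["time_s"],S(pose()[1]),RS.T@s["contact_force"]);go(W([0,.228,.1]),down([0,1,0],-1))
p=r.capture("top")
for x in r.trace(p,"flap")[:1]:
    D=np.array([S(y) for y in cloud(p,x["mask"])]);print("flap",x["score"],len(D),np.percentile(D,[2,50,98],axis=0))
E
```

```text
9.25 [0.0024 0.2238 0.1459] [-1.4795  5.1446  5.5419]
shift [ 0.306 -0.026  0.019] turn [-0.004 -0.012  0.006]
flap 0.66 3475 [[-0.0724 -0.1621  0.1193]
 [-0.0003 -0.0871  0.1378]
 [ 0.0725 -0.0171  0.1532]]
```

The flap is rising, with about 5.5 N on the pad. Continuing to the stop.

Call:
send_rows --plan '[[[0.06,0,0],[0,0,0]],[[0.12,-0.01,0],[0,0,0]],[[0.17,-0.02,0.01],[0,0,0]],[[0.22,-0.02,0.01],[0,0,0]],[[0.26,-0.02,0.01],[0,0,0]]]'

```text
time_s: 9.85
tcp_pos: [0.6023, 0.1835, 0.106]
eef_rot: [-167.4, 89.6, 6.5]
contact_force: [-0.9, -2.0, 5.9]
gripper_width: 0.0006
```

Call:
send_rows --plan '[[[0.02,0,0],[0,0,0]],[[0.04,0,0],[0,0,0]],[[0.05,0,0],[0,0,0]],[[0.06,0,0],[0,0,0]],[[0.06,0,0],[0,0,0]]]'

```text
time_s: 10.35
tcp_pos: [0.6027, 0.1833, 0.1039]
eef_rot: [-170.3, 89.4, 3.7]
contact_force: [-20.5, -0.9, 49.1]
gripper_width: 0.0006
```

```bash
python3 - <<'E'
from h import *
np.set_printoptions(precision=4,suppress=True)
s=pose()[0];print(s["time_s"],S(pose()[1]),RS.T@s["contact_force"])
p=r.capture("top")
for x in r.trace(p,"flap")[:1]:
    D=np.array([S(y) for y in cloud(p,x["mask"])]);print("flap",x["score"],len(D),np.percentile(D,[2,50,98],axis=0))
E
```

```text
10.35 [0.0013 0.2252 0.1039] [-20.3403  -3.0063  49.1346]
flap 0.81 3279 [[-0.0718 -0.1624  0.1204]
 [-0.0007 -0.0895  0.1479]
 [ 0.0714 -0.0228  0.1704]]
```

At the stop: the force rose to 49 N with no further travel. I'll ease to a moderate holding push.

Call:
send_rows --plan '[[[0.025,0,0],[0,0,0]],[[0.025,0,0],[0,0,0]],[[0.025,0,0],[0,0,0]],[[0.025,0,0],[0,0,0]],[[0.025,0,0],[0,0,0]]]'

```text
time_s: 10.95
tcp_pos: [0.6026, 0.1833, 0.1043]
eef_rot: [-169.8, 89.3, 4.3]
contact_force: [-14.3, 1.5, 32.0]
gripper_width: 0.0
```

```bash
python3 - <<'E'
from h import *
np.set_printoptions(precision=4,suppress=True)
s=pose()[0];print(s["time_s"],S(pose()[1]),RS.T@s["contact_force"])
p=r.capture("top")
for t in ("flap","bolt"):
  for x in r.trace(p,t)[:1]:
    D=np.array([S(y) for y in cloud(p,x["mask"])]);print(t,x["score"],len(D),np.percentile(D,[2,50,98],axis=0))
    if t=="flap":
        D=D[(abs(D[:,0])<.07)&(D[:,1]>-.155)&(D[:,1]<-.025)]; print("slope angle",np.arctan(np.polyfit(D[:,1],D[:,2],1)[0]))
p2=r.capture("side"); a=p["color"][130:330,200:480];b=p2["color"][150:350,220:420]
cv2.imwrite("pics/f.png",np.hstack([cv2.resize(a,(440,400)),cv2.resize(b,(360,400))])[:,:,::-1])
E
```

```text
10.95 [0.0012 0.2251 0.1043] [-14.3287   0.0114  31.9823]
flap 0.82 3439 [[-0.073  -0.1624  0.119 ]
 [-0.0011 -0.0889  0.1475]
 [ 0.0738 -0.0218  0.1702]]
slope angle 0.3129045525858678
bolt 0.78 374 [[-0.1768 -0.0969  0.1238]
 [-0.1339 -0.0836  0.13  ]
 [-0.0893 -0.0724  0.1526]]
```

View pics/f.png

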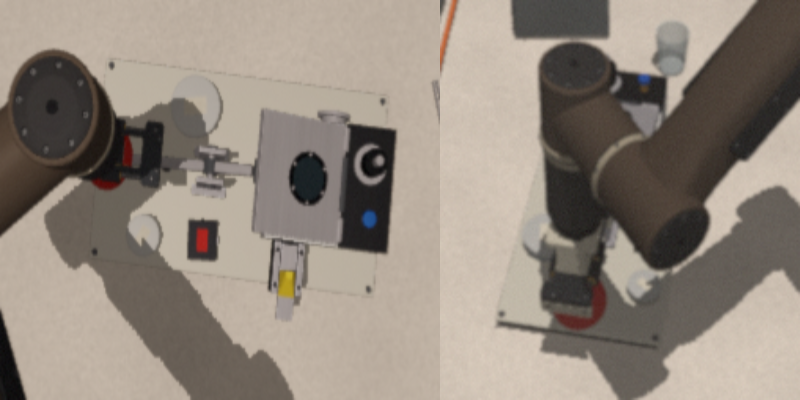

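Top view: the bolt is still drawn (yellow at (287,283)), the flap is tilted up, and the bystanders look untouched. The fitted flap slope (0.313) is a bit under 0.35, so I'm checking it robustly, along with the lever arm.

```bash
python3 - <<'E'
from h import *
np.set_printoptions(precision=4,suppress=True)
for n in ("top","wrist","wrist"):
    p=r.capture(n); D=(cloud(p,np.ones((480,640),bool))-O)@RS
    m=(abs(D[:,0])<.065)&(D[:,1]>-.155)&(D[:,1]<-.025)&(D[:,2]>.112)&(D[:,2]<.185)
    F=D[m]
    if len(F)>50:
        for yl in (-.15,-.12,-.09,-.06,-.04,-.025):
            k=abs(F[:,1]-yl)<.008
            if k.sum()>5: print(n,yl,k.sum(),np.median(F[k,2]))
    a=D[(abs(D[:,0])<.004)&(D[:,1]>.09)&(D[:,1]<.16)&(D[:,2]>.06)]
    if len(a)>8:
        c=np.polyfit(a[:,1],a[:,2],1); print(n,"arm",len(a),"slope rad",np.arctan(c[0]),"z at .1/.15",np.polyval(c,[.1,.15]))
    hsv=cv2.cvtColor(p["color"],cv2.COLOR_RGB2HSV)
    k=((hsv[:,:,0]<8)|(hsv[:,:,0]>172))&(hsv[:,:,1]>130)&(hsv[:,:,2]>30)
    E=(cloud(p,k)-O)@RS; E=E[(abs(E[:,0])<.05)&(abs(E[:,1]-.228)<.06)&(E[:,2]<.13)]
    if len(E)>30:
        A=np.c_[E[:,:2]-[0,.228],np.ones(len(E))]; s=np.linalg.lstsq(A,E[:,2],rcond=None)[0]; print(n,"pad",len(E),"slopes",s[:2],"z centre",s[2],E.min(0),E.max(0))
s=pose()[0];print(s["time_s"],s["contact_force"])
E
```

```text
top -0.15 243 0.12501027626391048
top -0.12 306 0.1370465761567784
top -0.09 316 0.14795688312523836
top -0.06 325 0.15718272775626696
top -0.04 331 0.1645337675795704
top -0.025 168 0.16858942235929686
top arm 95 slope rad 1.052297393215843 z at .1/.15 [0.1041 0.1918]
top pad 129 slopes [ 0.0014 -0.3244] z centre 0.07775989938945764 [-0.0443  0.1833  0.0643] [0.0278 0.2468 0.0964]
wrist arm 2407 slope rad 0.8334284019196995 z at .1/.15 [0.0766 0.1316]
wrist pad 9245 slopes [-0.0865 -0.3402] z centre 0.0789145621500728 [-0.0189  0.1825  0.0605] [0.0456 0.2664 0.1249]
wrist arm 2403 slope rad 0.8318765866699622 z at .1/.15 [0.0766 0.1314]
wrist pad 9247 slopes [-0.0869 -0.3407] z centre 0.0789114034545894 [-0.0188  0.1825  0.0604] [0.0457 0.2664 0.1253]
11.3 [-12.8099   1.1289  32.0073]
```

Pad tilt (~0.33–0.34 rad below level, centre ~79–80 mm high) and flap angle (~0.34 rad) both match the stop. The push is steady at 32 N, so I'm handing in.

```bash
python3 -c "
from h import *
print(r.close_job())"
```

```text
the job is handed in; nothing more can be done
None
```

The job is handed in at about 11.3 s of the 35 s allowed. The bolt is fully drawn, and the arm is still holding the pad at its stop with the flap raised.

- **Bolt:** I pushed the yellow thumb piece back with the closed fingertips until it stopped moving at 16 N. The tongue end measured about −0.085 m in station x, which matches a full 0.030 m draw. It still measured as drawn with the lever down.
- **Pad and flap:** I pressed the pad until travel stopped, with force peaking at about 49 N through the fingertips, then eased to a steady 32 N. The pad centre stood at about 79 mm and its surface tilted about 0.33 rad, against 81 mm and 0.34 rad given for the stop. The flap was at about 0.34 rad with its lip near 169 mm, against about 0.35 rad given.
- **Checks that disagreed:** A first straight-line fit of the flap gave only 0.313 rad, but a more robust fit gave 0.34. The fit of the lever arm's slope was unusable because points from the gripper contaminated it. A sideways force of about 13 N was also on the tool while holding; I did not find its cause.
- **Bystanders:** Those on the base plate and the beaker looked undisturbed in the last pictures. I did not check the mouse, tweezers or screwdriver at the end.

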